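# Load the second brush of a pair into the engraving holder

### The arm

A 6-joint arm with a two-finger parallel gripper is mounted at the origin on the work surface. World frame = base frame: x ahead of the robot, y to its left, z up, the work surface at z = 0. Lengths are in m, angles in rad, forces in N, time in s.
With the tool pointing down it reaches from about 0.375 to 0.9 m from the base axis. Payload 3.1 kg.
Tool frame: the origin (TCP) lies midway between the tips of the shut fingers; the grasp point (between the pads) lies 19 mm behind it (manip.grip_depth is the distance from the TCP to the grasp point, in m); z points along the fingers, y is the line along which they close (so a half turn about z gives the same grasp; the last joint's range is limited). The gripper opens to 85 mm and grips with 20 to 120 N. Pads are 22 mm wide; open, the fingers measure 114 mm over their backs; the gripper's body (76 mm by 85 mm) begins 54 mm behind the grasp point. The pads swing forward as they close: fully open they stand 13 mm farther back than shut.
Start: joints at [-1.46, 0.527, 1.433, -0, 1.181, -0.178], TCP at [0.178, -0.599, 0.231] pointing down, gripper open.
Joint ranges: [-3.08, 3.08], [-0.75, 2.2], [0.22, 2.44], [-1.43, 4.57], [0, 2.65], [-2.85, 2.85]. Speed limits (rad/s): [2.79, 2.79, 3.14, 3.14, 3.14, 3.14].

### API

Orientations are given as a unit quaternion [x, y, z, w].
In Python, from station import telemetry, snapshot, manip gives the robot as it stands. The module is installed in compiled form; this text tells all that it offers.
- The arm moves only by the shell command python3 -m crank 'ROWS' [OPENING] [FORCE]. ROWS is text: rows parted by semicolons, each of 6 numbers parted by spaces: the shift along the tool's x, y, z as a fraction of full scale, then the turn, a rotation vector about the tool's x, y, z as a fraction of full scale. A call has exactly 5 rows; each row shifts and turns the commanded pose from where the row before left it, along the tool's axes as they then stand; what a row does not reach is not made up. Full scale, the value 1, is 4 cm for a shift and 90 degrees for a turn. A row lasts 1/10 s, in which the tool goes at most 50 mm and 8.59 degrees, less where a joint would pass 70% of its speed; a pose out of reach is approached as far as the arm can. A call with a number of a shift or a turn outside -1 to 1 is refused whole. A call with a gripper value outside its range is refused whole. OPENING is the opening, from -1 (shut) to 1 (fully open), set as the call begins (- or left out, the last holds). The fingers move at their own pace and stop on an object; FORCE is the grip in N (left out, the last holds). Time passes only in rows, so rows that do not move let the fingers close, or fill a call up. It gives the time, the measured TCP pose, the force, the opening and the grip force at its end, in the units of the state.
- telemetry.sense(): the state, without advancing time (a new reading comes with each control period).
- snapshot(name): name is "scene" or "top" or "wrist"; returns a dict with "image" (384x512x3 uint8, red, green, blue), "depth" (384x512 float32, m along the optical axis (not along the pixel's ray), 0 where there is no reading), "camera_matrix" (3x3 intrinsics, pixels), "rvec" (rotation vector, rad) and "tvec" (3), from world to camera coordinates, as OpenCV has them. Camera axes: x right, y down, z forward; pixel columns grow to the right and rows downward; lengths in m; the calibration is good to about 2 mm. A picture is of the moment at which its call begins.
- manip.sign_off(): hands the job in; it is judged then, once.
The state is a dict: "t": time; "q": joint angles; "qd": joint speeds; "tau": joint torques, N m; "tcp_pos": TCP position; "tool_rot": TCP orientation; "force": force on the tool from outside, world axes, zero at the start; "ft_torque": the same for the moment, N m; "finger_gap": opening from 0.0 (shut) to 1.0 (fully open); "gripper_force": force on a finger pad.
Only numpy, scipy, OpenCV 4.12 (cv2) and the standard library are available. Lean on these libraries where they do the work, as an engineer would, in place of code of your own. Each camera call takes 0.05 s, during which the arm holds its last target. There are 200 camera calls.

### The job

Get the pair of brushes ready for engraving: turn the catch off the holder's bar, swing the bar clear, and lay the loose brush that matches the one already in the holder into the empty pair of V notches, its cap the same way and its ends in line with its mate's. Then swing the bar back over both brushes fully against its stop and turn the catch fully back over the bar. Leave the mate in its notches and everything else on the bench where it is.

Things in the scene. Friction and masses are not known exactly. Their poses are not given: they have to be found in the camera images.
- holder: Engraving holder, fixed: brown wooden board 270 x 250 x 15 mm (x, y, z) on a 3 mm felt mat, with two aluminium saddles, a steel swing bar and a dark stop block with a brass catch. Origin: centre of the board's underside; x along the seated brushes (caps towards +x), y along the closed bar, z up. All positions 'in the holder' below are in this frame, mm.
- empty_seat (a point): Where the loose brush's middle belongs: the axis of a 12 mm shaft lying in the empty notches, at x 0, y +10, z 42 in the holder. Saddles: two V notches each (90 degrees, 21 mm wide at the mouth), at y +10 (empty) and y -45 (mate); saddles span y -75..+40, at x +30..+70 and x -95..-65, tops at z 44; only the board (top z 15) lies between them.
- bar (a joint): Steel swing bar's angle (rad): 0 = closed, pointing to the holder's +y, its +x edge against the stop block; grows counter-clockwise seen from above, opening towards -x, limit 1.35. Stiff (0.25 N m, 1.5 N at the free end); stays where left. 18 mm wide, from z 51 to 63 in the holder; two 2 mm rubber pads below it clear seated shafts by 1 mm. With the catch over it, it moves only 0.02 rad.
- bar_pivot (a point): Centre of the bar's vertical pivot at the bar's top face: x +50, y -105, z 63 in the holder (bolt head to z 73). The open bar's limit is a 10 mm stop pin, top z 63, at x -26, y -102.
- bar_tip (a point): Middle of the bar's free end face, 207 mm from the pivot. A black knob 16 mm wide stands on the bar 155 mm from the pivot, up to z 78 in the holder.
- catch (a joint): Brass catch's angle (rad): 0 = fully over the bar, lever pointing to the holder's -x; grows clockwise seen from above to 1.5, where the lever points to +y, off the bar. 1 N at its end turns it; stays where left. A 7 mm pin under the lever, 40 mm from the pivot, comes down (to z 54) behind the bar's -x edge and blocks the bar while the catch is below about 0.4.
- catch_pivot (a point): Centre of the catch's vertical pivot at half the lever's thickness, x +74, y +92 in the holder, on top of the stop block (30 x 28 mm in x, y, centred here, top z 64).
- catch_tip (a point): Middle of the lever's free end face, 71 mm from the pivot. The lever is 12 mm wide, from z 65 to 72 in the holder; a brass knob 11 mm wide, 10 mm high, stands on it 64 mm from the pivot.
- brush: The loose brush to load, same as the mate, 250 mm long: round pale bamboo shaft of 12 mm, white six-sided cap 42 mm long, 15 mm across at the +x end, dark tail 12 mm long, 15 mm wide at the -x end; 32 to 63 g, balanced near the middle. Origin on the axis at mid-length, x towards the cap. Lies on the mat, axis 10.5 mm above the bench, cap roughly away from the robot.
- brush_cap (a point): Centre of the outer end of the loose brush's cap, 125 mm from its origin.
- mate: The brush already in the holder, in the notches at y = -45 mm; same shape and axes as the loose brush.
- short_brush: A like brush but only 180 mm long (shaft 12 mm, cap 15 mm), lying on the mat beside the loose brush; not to be moved. Origin on its axis at mid-length.
- thick_brush: A bigger brush, 270 mm long, shaft 18 mm, cap and tail 24 mm, lying on the mat; not to be moved. Origin on its axis at mid-length.
- rotary_tool: Black rotary engraving tool, 180 x 42 mm, 42 mm high, lying on the bench at the left; not to be moved.
- ink_dish: White porcelain dish, 72 mm wide, 28 mm high; not to be moved.
- pen: Blue ball pen, 140 mm long, 11 mm high, near the robot; not to be moved.
- bowl: Brown pottery bowl, 150 mm wide, 65 mm high, at the left; not to be moved.

How it is judged:
On the way, in this order (a step that is already met when the one before it is completed fails the run):
1. the catch is turned off the bar (value of joint catch above 1 rad), for 0.2 s.
2. the bar is swung clear of the empty notches (value of joint bar above 0.9 rad), for 0.2 s.
3. the loose brush lies in the empty notches, let go (y of brush in the frame of holder between 0.006 and 0.014 m and z of brush in the frame of holder between 0.038 and 0.0455 m and angle between the x axis of brush and the x axis of holder, either way round below 0.05 rad and contact force between the fingers and brush below 0.1 N), for 0.2 s.
4. the bar is back against its stop (value of joint bar below 0.04 rad), for 0.2 s.
5. the catch is turned back over the bar (value of joint catch below 0.25 rad), for 0.2 s.
At the end, for the whole second after the job is handed in: Bar within 0.04 rad of its stop, catch within 0.25 rad of fully over it; the loose brush at rest in the empty notches (4 mm, 0.05 rad), cap towards the holder's +x, its middle within 12 mm of x = 0; the mate still in its own notches (value of joint bar below 0.04 rad and value of joint catch below 0.25 rad and x of brush in the frame of holder between -0.012 and 0.012 m and y of brush in the frame of holder between 0.006 and 0.014 m and z of brush in the frame of holder between 0.038 and 0.0455 m and angle between the x axis of brush and the x axis of holder, either way round below 0.05 rad and x of brush_cap in the frame of holder above 0.1 m and y of mate in the frame of holder between -0.049 and -0.041 m and z of mate in the frame of holder between 0.038 and 0.0455 m and linear speed of brush below 0.02 m/s); the robot touches nothing.
It fails at once if the mate is shifted by more than 15 mm (distance of mate from where it was at the start of the episode above 0.015 m).
It fails at once if another thing on the bench is moved by more than 20 mm (distance of any of short_brush, thick_brush, rotary_tool, ink_dish, pen, bowl from where it was at the start of the episode above 0.02 m).
It also fails if it takes over 72 s, if anything falls off the work surface, if the arm or the gripper's body presses on something with over 40 N, if the wrist force passes 120 N, or if a joint passes its speed limit or range.

## Working session

There is one attempt and no reset: what is moved stays moved. The work goes in short steps, Python scripts to look and compute and a shell command to move; the robot and the scene stay as the last step left them, time stands still between calls to the robot, and variables do not carry over. Pictures are saved under pics/ and viewed, at most 14 in all, crops included, and the job is handed in when it is done.

```bash
mkdir -p pics
cat > h.py <<'E'
import numpy as np, cv2
from station import telemetry, snapshot, manip
from scipy.spatial.transform import Rotation as R
def cam(n):
    s=snapshot(n); return s
def ray(s,u,v):
    Rm=cv2.Rodrigues(np.array(s["rvec"],float))[0]; t=np.array(s["tvec"],float).ravel()
    d=Rm.T@np.linalg.inv(s["camera_matrix"])@np.array([u,v,1.]); return -Rm.T@t,d
def onz(s,u,v,z):
    c,d=ray(s,u,v); return c+d*(z-c[2])/d[2]
def cloud(s):
    Rm=cv2.Rodrigues(np.array(s["rvec"],float))[0]; t=np.array(s["tvec"],float).ravel()
    vv,uu=np.mgrid[:384,:512]; p=np.stack([uu,vv,np.ones_like(uu)],-1)@np.linalg.inv(s["camera_matrix"]).T*s["depth"][...,None]
    return (p-t)@Rm
def save(s,n,box=None,k=1.5):
    im=s["image"][...,::-1]
    if box: im=im[box[1]:box[3],box[0]:box[2]]
    cv2.imwrite("pics/"+n,cv2.resize(im,None,fx=k,fy=k,interpolation=cv2.INTER_CUBIC))
E
python3 - <<'E'
from h import *
import pickle
for n in("top","scene","wrist"):
    s=cam(n); pickle.dump(s,open(n+"0.pkl","wb")); save(s,n+"0.png")
    c,_=ray(s,0,0); print(n,c)
s=telemetry.sense(); print({k:np.round(v,3) for k,v in s.items()}, manip.grip_depth)
E
```

```text
top [0.33919422 0.03319183 1.58790366]
scene [1.38498673 0.15082728 0.72070903]
wrist [ 0.2475103  -0.57807147  0.37413458]
{'t': np.float64(0.15), 'q': array([-1.461,  0.528,  1.434,  0.   ,  1.181, -0.179]), 'qd': array([ 0.001, -0.003, -0.005,  0.001, -0.001,  0.001]), 'tau': array([ 1.0000e-03, -4.4275e+01, -1.7828e+01, -0.0000e+00,  6.0000e-03,
        0.0000e+00]), 'tcp_pos': array([ 0.178, -0.599,  0.231]), 'tool_rot': array([ 0.99 ,  0.144,  0.   , -0.001]), 'force': array([-0.612, -0.191,  0.762]), 'ft_torque': array([0.   , 0.085, 0.005]), 'gripper_force': np.float64(0.0), 'finger_gap': np.float64(1.0)} 0.0187
```

View pics/top0.png

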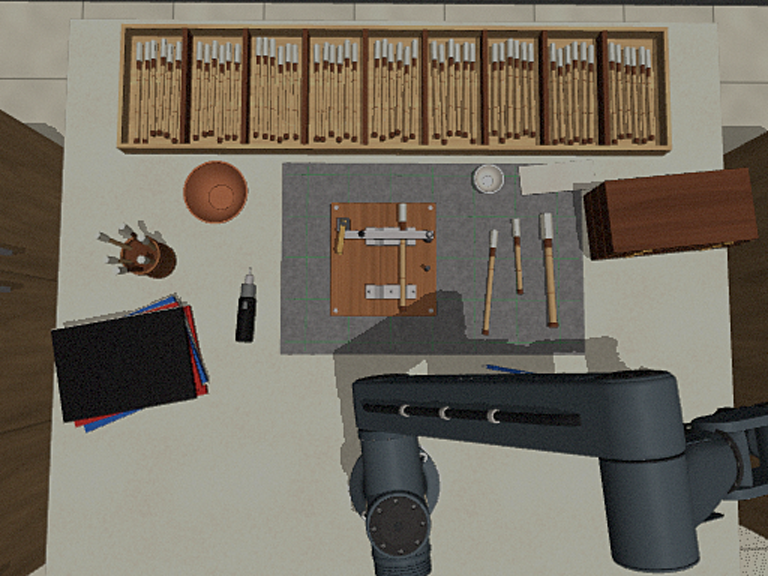

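View pics/scene0.png

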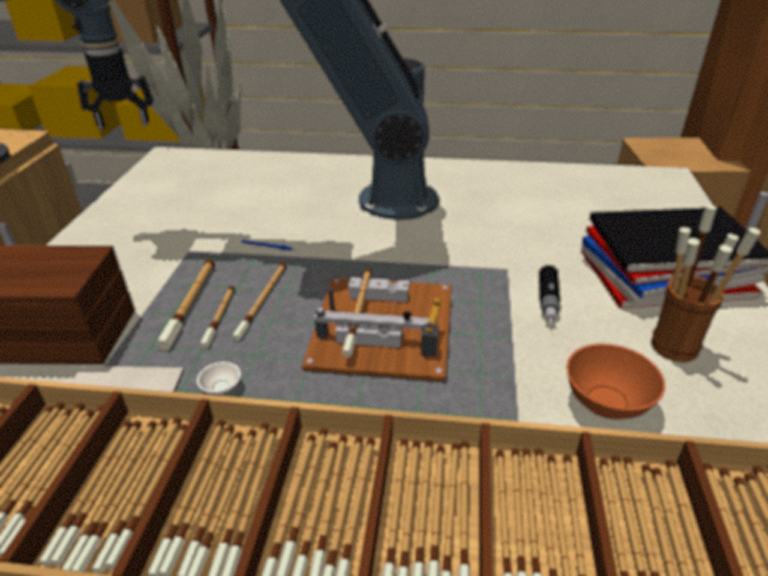

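The top view (x up, y left) shows the board at px 331-437 x 203-316, the bar closed over the mate and the brass catch at its left (340,235). The loose brush runs from its cap at (493,232) to its tail at (486,333), with the short brush at 517 and the thick one at 548. In the scene view the holder sits mid-frame at (380,320).

Run:
```python
from h import *
import pickle
s=pickle.load(open("top0.pkl","rb")); im=s["image"]; hsv=cv2.cvtColor(im,cv2.COLOR_RGB2HSV)
print("fx",s["camera_matrix"][0,0])
def w(pts,z): return np.array([onz(s,u,v,z) for u,v in pts])[:,:2]
# board
m=((hsv[...,0]<16)&(hsv[...,1]>110)&(hsv[...,2]>60)).astype(np.uint8); m[:125]=0;m[225:]=0;m[:,:205]=0;m[:,300:]=0
m=cv2.morphologyEx(m,cv2.MORPH_CLOSE,np.ones((3,3)))
c=max(cv2.findContours(m,0,2)[0],key=cv2.contourArea); r=cv2.minAreaRect(cv2.convexHull(c)); b=cv2.boxPoints(r); B=w(b,.018)
print("board",r,B.round(4).tolist(),"sides",np.linalg.norm(B-np.roll(B,1,0),axis=1).round(4),"centre",B.mean(0))
e=[ (np.roll(B,-1,0)-B)[i] for i in range(4)]; print("edge angs",[round(np.degrees(np.arctan2(v[1],v[0])),2) for v in e])
# loose brush region
for nm,(x0,x1,y0,y1),z in(("loose",(315,336,148,228),.0105),("mate",(262,276,130,210),.060)):
    sub=im[y0:y1,x0:x1].astype(int); h=hsv[y0:y1,x0:x1]
    bam=(h[...,1]>70)&(h[...,2]>100)&(h[...,0]>8)&(h[...,0]<28); 
    wh=(h[...,1]<40)&(h[...,2]>150); 
    for k,mm in(("bam",bam),("white",wh)):
        v,u=np.nonzero(mm)
        if len(u)==0: print(nm,k,0); continue
        P=w(np.c_[u+x0,v+y0],z); mu=P.mean(0); a=np.linalg.svd(P-mu)[2][0]; a*=np.sign(a[0]); t=(P-mu)@a
        print(nm,k,len(u),mu.round(4),"ang",round(np.degrees(np.arctan2(a[1],a[0])),2),"ends",(mu+a*t.min()).round(4),(mu+a*t.max()).round(4))
# scene depth cloud: top surfaces
save(s,"c1.png",(210,125,345,230),5.5)
```

```text
fx 446.3909992921127
board ((255.0, 172.5), (75.0, 70.0), 90.0) [[0.6591, 0.1511], [0.66, -0.0985], [0.3926, -0.0973], [0.3921, 0.1487]] sides [0.267  0.2496 0.2674 0.246 ] centre [0.52592688 0.02598784]
edge angs [np.float64(-89.79), np.float64(179.73), np.float64(90.11), np.float64(0.51)]
loose bam 146 [ 0.4453 -0.2252] ang -5.75 ends [ 0.3611 -0.2167] [ 0.5323 -0.234 ]
loose white 31 [ 0.5748 -0.2389] ang -5.14 ends [ 0.5568 -0.2372] [ 0.5966 -0.2408]
mate bam 529 [ 0.5196 -0.0214] ang -2.17 ends [ 0.3937 -0.0166] [ 0.6518 -0.0264]
mate white 197 [ 0.539  -0.0196] ang -0.24 ends [ 0.432  -0.0192] [ 0.6476 -0.0201]
```

View pics/c1.png

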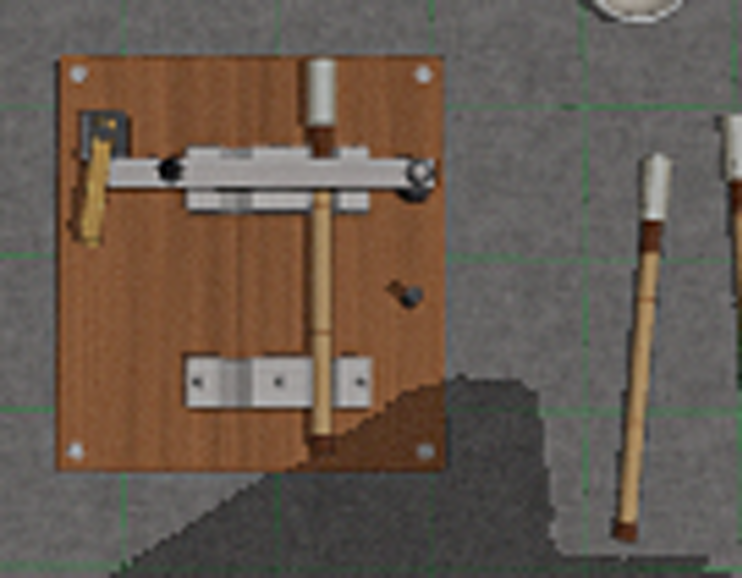

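The crop shows the board square to the image: left edge at 57, right at 443, top at 57, bottom at 470. The pivot bolt is at (418,172), the catch runs from its block (105,130) to its tip (92,243), the empty notches are at column 237, and the loose brush goes from (657,153) to (624,540). I'll align the tool and move over there for a close look.

```bash
python3 -m crank '0 0 0 0 0 0.0915; 0 0 0 0 0 0.0915; 0.5 -0.5 0 0 0 0; 0.5 -0.6 0 0 0 0; 0.5 -0.6 0 0 0 0' -1 30
python3 -m crank '0.5 -0.6 0 0 0 0; 0.5 -0.6 0 0 0 0; 0.5 -0.6 0 0 0 0; 0.5 -0.6 0 0 0 0; 0.5 -0.6 -0.2 0 0 0'
python3 -m crank '0.5 -0.6 0 0 0 0; 0.5 -0.6 0 0 0 0; 0.5 -0.6 0 0 0 0; 0.4 -0.6 0 0 0 0; 0 -0.2 -0.2 0 0 0'
python3 - <<'E'
from h import *
import pickle
s=cam("wrist"); pickle.dump(s,open("w1.pkl","wb")); save(s,"w1.png")
st=telemetry.sense(); print(st["tcp_pos"],R.from_quat(st["tool_rot"]).as_matrix().round(3).tolist(),st["force"])
t=pickle.load(open("top0.pkl","rb"))
for n,(u,v),z in(("piv",(418,172),.076),("s1",(78,75),.018),("s2",(423,75),.018),("s3",(76,451),.018),("s4",(426,451),.018),("cap",(657,153),.0105),("tail",(624,540),.0105),("matecap",(321,60),.045),("matetail",(319,455),.045),("catchtip",(92,243),.07),("block",(105,130),.067)):
    print(n,onz(t,u/5.5+210-.4,v/5.5+125-.4,z).round(4))
E
```

```text
t: 0.65
tcp_pos: [0.2382, -0.5301, 0.2308]
tool_rot: [1.0, 0.0, -0.0, -0.0]
force: [0.3, -0.0, 0.3]
finger_gap: 0.141
gripper_force: 0.0
t: 1.15
tcp_pos: [0.338, -0.409, 0.2383]
tool_rot: [1.0, 0.001, -0.001, -0.001]
force: [-0.5, 0.1, 0.0]
finger_gap: -0.001
gripper_force: 0.0
t: 1.65
tcp_pos: [0.4142, -0.3038, 0.2464]
tool_rot: [1.0, 0.002, -0.001, -0.002]
force: [-0.3, -0.8, -0.3]
finger_gap: -0.003
gripper_force: 0.0
[ 0.41403467 -0.3042717   0.24817033] [[1.0, 0.005, -0.0], [0.005, -1.0, 0.001], [-0.0, -0.001, -1.0]] [0.3449434  1.21655665 0.76164916]
piv [ 0.5757 -0.0783  0.076 ]
s1 [0.6474 0.1375 0.018 ]
s2 [ 0.6482 -0.086   0.018 ]
s3 [0.404  0.1368 0.018 ]
s4 [ 0.4045 -0.087   0.018 ]
cap [ 0.5989 -0.2387  0.0105]
tail [ 0.348  -0.2144  0.0105]
matecap [ 0.6524 -0.019   0.045 ]
matetail [ 0.4007 -0.0176  0.045 ]
catchtip [0.5313 0.1245 0.07  ]
block [0.603  0.1171 0.067 ]
```

View pics/w1.png

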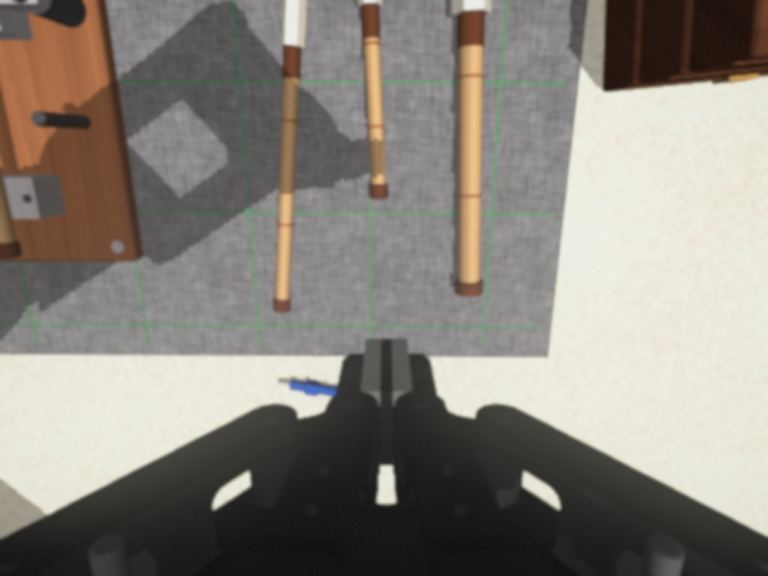

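The wrist view shows the loose brush's tail at (282,305) and its shaft running up to (292,50), clear of the short brush at (375,190). The shut tips are at (386,345). The two holder estimates agree: origin about (0.526, 0.026), yaw about 0. Next is the catch.

```bash
python3 -m crank '.17 -.49 0 0 0 0;.17 -.49 0 0 0 0;.17 -.49 0 0 0 0;.17 -.49 0 0 0 0;.17 -.49 0 0 0 0' | head -2
python3 -m crank '.17 -.49 0 0 0 0;.17 -.49 0 0 0 0;.17 -.49 0 0 0 0;.17 -.49 0 0 0 0;.17 -.49 0 0 0 0' | head -2
python3 -m crank '.17 -.49 0.2 0 0 0;.17 -.49 0.2 0 0 0;.17 -.49 0.2 0 0 0;.17 -.49 0.2 0 0 0;.17 -.49 0.2 0 0 0' | head -2
python3 -m crank '.17 -.4 0.3 0 0 0;.17 -.4 0.3 0 0 0;.17 -.4 0.3 0 0 0;0 -.3 0.3 0 0 0;0 0 0 0 0 0' | head -5
```

```text
t: 2.2
tcp_pos: [0.4474, -0.2093, 0.2476]
t: 2.7
tcp_pos: [0.4815, -0.1113, 0.2476]
t: 3.2
tcp_pos: [0.5157, -0.0132, 0.2073]
t: 3.7
tcp_pos: [0.5341, 0.0479, 0.1578]
tool_rot: [1.0, 0.001, -0.002, -0.0]
force: [-1.0, -0.3, -0.1]
finger_gap: -0.0
```

```bash
python3 -m crank '.09 -.3 .25 0 0 0;.09 -.3 .25 0 0 0;.09 -.27 .2 0 0 0;0 0 0 0 0 0;0 0 0 0 0 0' | head -2
python3 - <<'E'
from h import *
import pickle
s=cam("wrist"); pickle.dump(s,open("w2.pkl","wb")); save(s,"w2.png")
for n,(u,v),z in(("a",(0,0),.018),): pass
print(s["camera_matrix"][0,0])
E
```

```text
t: 4.2
tcp_pos: [0.5462, 0.0826, 0.131]
310.9672498286256
```

View pics/w2.png

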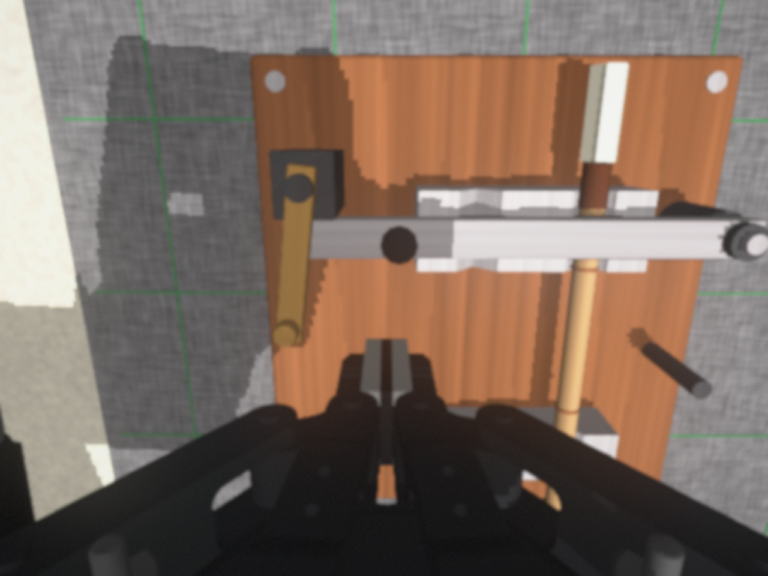

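Run:
```python
from h import *
import pickle
s=pickle.load(open("w2.pkl","rb"))
for n,(u,v),z in(("catch knob",(286,330),.085),("catch piv",(298,187),.077),("bar knob",(399,245),.081),("bolt",(750,242),.076),("s1",(275,81),.018),("s2",(717,82),.018),("matecap end",(608,64),.051)):
    print(n,onz(s,u/1.5,v/1.5,z).round(4))
```

```text
catch knob [0.5401 0.1266 0.085 ]
catch piv [0.601  0.1197 0.077 ]
bar knob [0.5773 0.0774 0.081 ]
bolt [ 0.5779 -0.0749  0.076 ]
s1 [0.649  0.1397 0.018 ]
s2 [ 0.649  -0.0858  0.018 ]
matecap end [ 0.6524 -0.0146  0.051 ]
```

```bash
python3 -m crank '0 -.03 .33 0 0 0;0 0 .33 0 0 0;0 0 .33 0 0 0;0 0 .33 0 0 0;0 0 .3 0 0 0' | sed -n '2p;4p'
python3 -m crank '-.02 -.2 0 0 0 0;-.02 -.2 0 0 0 0;-.02 -.2 0 0 0 0;0 -.2 0 0 0 0;0 -.2 0 0 0 0' | sed -n '2p;4p'
python3 -m crank '.04 -.17 0 0 0 0;.04 -.17 0 0 0 0;.04 -.17 0 0 0 0;.12 -.15 0 0 0 0;.13 -.15 0 0 0 0' | sed -n '2p;4p'
python3 -m crank '.13 -.15 0 0 0 0;.15 -.11 0 0 0 0;.05 -.02 0 0 0 0;0 0 0 0 0 0;0 0 0 0 0 0' | sed -n '2p;4p'
python3 - <<'E'
from h import *
s=cam("wrist"); save(s,"w3.png")
E
```

```text
tcp_pos: [0.5458, 0.0833, 0.0648]
force: [0.3, 0.1, 0.3]
tcp_pos: [0.5445, 0.1242, 0.0672]
force: [-0.3, -0.9, 0.5]
tcp_pos: [0.5586, 0.1563, 0.0664]
force: [-0.5, -1.2, 0.3]
tcp_pos: [0.572, 0.1671, 0.0665]
force: [-0.1, 0.6, 0.0]
```

View pics/w3.png

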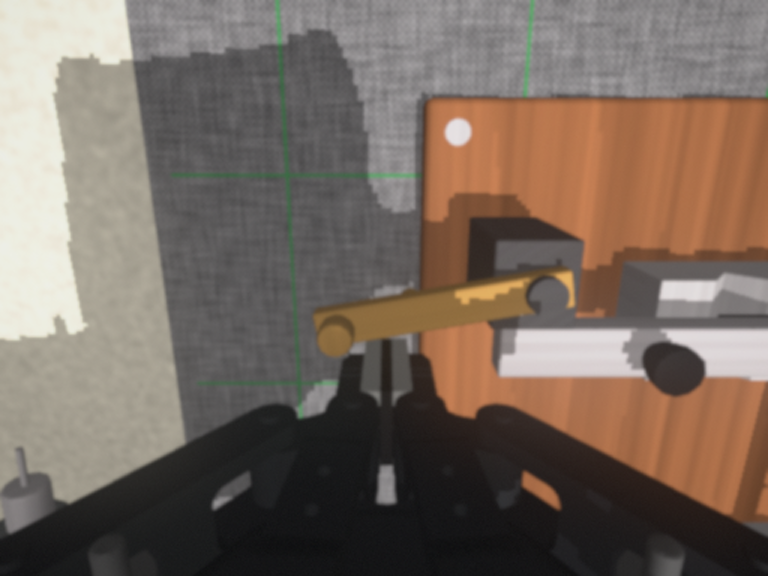

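The lever now runs from its pivot (547,295) to its knob (335,335), about 1.38 rad, so it is off the bar. Next is the bar's knob, pushed from its +x side.

```bash
python3 -m crank '-.25 0 0 0 0 0;0 0 -.5 0 0 0;0 0 -.5 0 0 0;0 0 -.5 0 0 0;.17 .38 0 0 0 0' | sed -n '2p;4p'
python3 -m crank '.17 .38 0 0 0 0;.17 .38 0 0 0 0;.17 .38 0 0 0 0;.17 .38 0 0 0 0;.17 .36 0 0 0 0' | sed -n '2p;4p'
python3 -m crank '0 0 0 0 0 0;0 0 .35 0 0 0;0 0 .35 0 0 0;0 0 .35 0 0 0;0 0 .3 0 0 0' | sed -n '2p;4p'
```

```text
tcp_pos: [0.5688, 0.1529, 0.129]
force: [0.8, -0.1, -0.5]
tcp_pos: [0.6031, 0.0748, 0.1258]
force: [1.8, -0.2, -0.8]
tcp_pos: [0.6015, 0.0774, 0.0705]
force: [-0.0, -0.2, 0.4]
```

```bash
python3 -m crank '-.13 0 0 0 0 0;-.31 -.026 0 0 0 -.051;-.31 -.026 0 0 0 -.051;-.31 -.026 0 0 0 -.051;-.31 -.026 0 0 0 -.051' | sed -n '2,4p'
python3 -m crank '-.31 -.026 0 0 0 -.051;-.31 -.026 0 0 0 -.051;-.31 -.026 0 0 0 -.051;-.31 -.026 0 0 0 -.051;-.31 -.026 0 0 0 -.051' | sed -n '2,4p'
python3 -m crank '-.31 -.026 0 0 0 -.051;-.31 -.026 0 0 0 -.051;-.31 -.026 0 0 0 -.051;-.31 -.026 0 0 0 -.051;-.31 -.026 0 0 0 -.051' | sed -n '2,4p'
python3 -m crank '-.31 -.026 0 0 0 -.051;0 0 0 0 0 0;0 0 0 0 0 0; 0 0 0 0 0 0;0 0 0 0 0 0' | sed -n '2,4p'
python3 - <<'E'
from h import *
s=cam("top"); save(s,"t4.png",(200,115,350,235),5)
E
```

```text
tcp_pos: [0.5485, 0.0754, 0.0728]
tool_rot: [0.987, 0.162, 0.002, -0.0]
force: [1.6, 1.8, -2.3]
tcp_pos: [0.4906, 0.0516, 0.0729]
tool_rot: [0.935, 0.355, 0.001, -0.0]
force: [0.1, 2.2, 0.0]
tcp_pos: [0.4467, 0.0072, 0.0728]
tool_rot: [0.846, 0.534, -0.0, -0.001]
force: [0.0, 2.3, -0.2]
tcp_pos: [0.4421, -0.0039, 0.0726]
tool_rot: [0.824, 0.566, 0.0, 0.0]
force: [0.3, 0.1, -0.5]
```

View pics/t4.png

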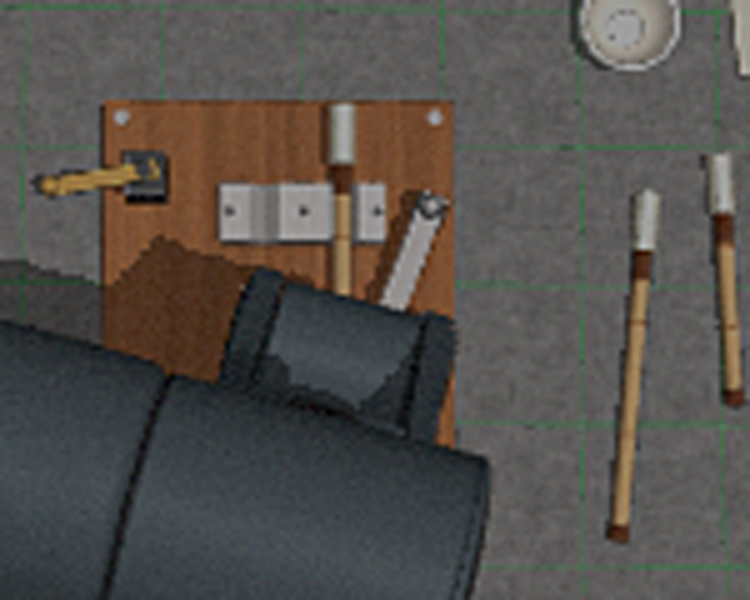

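The bar runs from (430,207) towards (393,300), about 1.19 rad open, the catch is off, and both empty notches (column 265) are free. I'll back off and turn towards the loose brush.

```bash
cat >> h.py <<'E'
def to(p,yaw=None):
    s=telemetry.sense(); M=R.from_quat(s["tool_rot"]).as_matrix(); y=np.arctan2(M[1,0],M[0,0])
    print("tcp",s["tcp_pos"].round(4),"yaw",np.degrees(y).round(2),"tilt",M[2].round(4),"gap",round(float(s["finger_gap"]),3),"gf",round(float(s["gripper_force"]),1))
    print("units",(M.T@(np.array(p)-s["tcp_pos"])/.04).round(3), "turn z",None if yaw is None else round((np.degrees(y)-yaw)/90,4))
E
python3 -m crank '.25 0 0 0 0 0;0 0 -.5 0 0 0;0 0 -.5 0 0 0;0 0 -.6 0 0 0;0 0 0 0 0 .08' | sed -n '2p'
python3 -m crank '0 0 0 0 0 .083;0 0 0 0 0 .083;0 0 0 0 0 .083;0 0 0 0 0 .083;0 0 0 0 0 .083' -0.1 30| sed -n '2p'
python3 -m crank '0 0 0 0 0 .083;0 0 0 0 0 .083;0 0 0 0 0 .083;0 0 0 0 0 .083;0 0 0 0 0 0' | sed -n '2p'
python3 - <<'E'
from h import *
import pickle
s=pickle.load(open("w1.pkl","rb"))
for n,(u,v) in(("tail",(282,311)),("mid",(289,135)),("ring",(290,76))): print(n,onz(s,u/1.5,v/1.5,.0105).round(4))
to((.4655,-.2258,.10),-5.5)
E
```

```text
tcp_pos: [0.4472, 0.0056, 0.1389]
tcp_pos: [0.4454, 0.0059, 0.1365]
tcp_pos: [0.4453, 0.0058, 0.1365]
tail [ 0.3464 -0.2131  0.0105]
mid [ 0.4921 -0.227   0.0105]
ring [ 0.5345 -0.23    0.0105]
tcp [0.4453 0.0058 0.1365] yaw -5.47 tilt [ 1.e-04 -1.e-04 -1.e+00] gap 0.451 gf 0.0
units [1.053 5.716 0.913] turn z 0.0004
```

```bash
python3 -m crank '.088 .476 0 0 0 0;.088 .476 0 0 0 0;.088 .476 0 0 0 0;.088 .476 0 0 0 0;.088 .476 0 0 0 0' | sed -n '2p'
python3 -m crank '.088 .476 0 0 0 0;.088 .476 .1 0 0 0;.088 .476 .2 0 0 0;.088 .476 .2 0 0 0;.088 .476 .2 0 0 0' | sed -n '2p'
python3 -m crank '.088 .476 .2 0 0 0;.088 .476 0 0 0 0;0 0 0 0 0 0;0 0 0 0 0 0;0 0 0 0 0 0' | sed -n '2p'
python3 - <<'E'
from h import *
to((.4655,-.2258,.0045),-5.5)
s=cam("wrist"); save(s,"w5.png")
E
```

```text
tcp_pos: [0.4538, -0.0916, 0.1365]
tcp_pos: [0.4623, -0.1882, 0.1082]
tcp_pos: [0.4649, -0.2255, 0.1007]
tcp [ 0.4649 -0.2255  0.1007] yaw -5.47 tilt [-6.e-04 -6.e-04 -1.e+00] gap 0.453 gf 0.0
units [0.016 0.008 2.405] turn z 0.0004
```

View pics/w5.png

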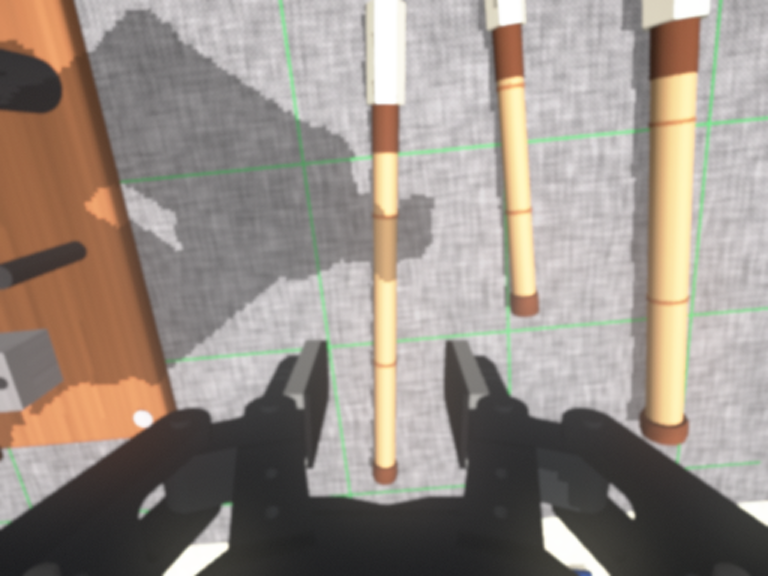

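The brush lies centred between the open fingers (column 386, vertical), and the short brush at column 525 is clear. Descending and gripping.

```bash
python3 -m crank '0 0 .35 0 0 0;0 0 .35 0 0 0;0 0 .35 0 0 0;0 0 .35 0 0 0;0 0 .35 0 0 0' | sed -n '2p;4p'
python3 -m crank '0 0 .3 0 0 0;0 0 .25 0 0 0;0 0 .1 0 0 0;0 0 0 0 0 0;0 0 0 0 0 0' | sed -n '2p;4p'
python3 -m crank '0 0 0 0 0 0;0 0 0 0 0 0;0 0 0 0 0 0;0 0 0 0 0 0;0 0 0 0 0 0' -1 30| sed -n '2,6p'
python3 -m crank '0 0 0 0 0 0;0 0 0 0 0 0;0 0 -.25 0 0 0;0 0 -.4 0 0 0;0 0 -.4 0 0 0'| sed -n '2,6p'
```

```text
tcp_pos: [0.4654, -0.2255, 0.0303]
force: [0.6, 0.1, 1.0]
tcp_pos: [0.4655, -0.2264, 0.0048]
force: [0.1, 0.5, 0.5]
tcp_pos: [0.4656, -0.2266, 0.005]
tool_rot: [0.999, -0.048, 0.0, 0.0]
force: [-0.3, 0.2, 5.1]
finger_gap: 0.123
gripper_force: 30.0
tcp_pos: [0.4649, -0.226, 0.0469]
tool_rot: [0.999, -0.048, -0.001, -0.0]
force: [0.1, -0.5, -0.3]
finger_gap: 0.124
gripper_force: 29.5
```

```bash
python3 -m crank '0 0 -.4 0 0 -.03;0 0 -.4 0 0 -.031;0 0 -.4 0 0 0;0 0 -.4 0 0 0;0 0 -.4 0 0 0'| sed -n '2p;5p'
python3 -m crank '0 0 0 0 0 0;.1 -.4 0 0 0 0;.1 -.4 0 0 0 0;.1 -.4 0 0 0 0;.1 -.4 0 0 0 0'| sed -n '2p;5p'
python3 - <<'E'
from h import *
to((.519,.0365,.10),0)
E
```

```text
tcp_pos: [0.465, -0.226, 0.1274]
finger_gap: 0.122
tcp_pos: [0.4808, -0.1614, 0.1257]
finger_gap: 0.123
tcp [ 0.4808 -0.1614  0.1257] yaw -0.03 tilt [-1.4e-03 -9.0e-04 -1.0e+00] gap 0.123 gf 29.5
units [ 0.953 -4.948  0.647] turn z -0.0003
```

```bash
python3 -m crank '.08 -.41 0 0 0 0;.08 -.41 0 0 0 0;.08 -.41 0 0 0 0;.08 -.41 0 0 0 0;.08 -.41 0 0 0 0'| sed -n '2p;5p'
python3 -m crank '.08 -.41 0 0 0 0;.08 -.41 0 0 0 0;.08 -.41 0 0 0 0;.08 -.41 0 0 0 0;.08 -.41 0 0 0 0'| sed -n '2p;5p'
python3 -m crank '.08 -.41 0 0 0 0;.05 -.2 0 0 0 0;0 0 0 0 0 0;0 0 .2 0 0 0;0 0 .2 0 0 0'| sed -n '2p;5p'
python3 - <<'E'
from h import *
to((.519,.0365,.052),0)
s=cam("wrist"); save(s,"w6.png")
import pickle; pickle.dump(s,open("w6.pkl","wb"))
E
```

```text
tcp_pos: [0.4967, -0.0794, 0.1257]
finger_gap: 0.121
tcp_pos: [0.5127, 0.0025, 0.1257]
finger_gap: 0.123
tcp_pos: [0.5185, 0.0254, 0.1099]
finger_gap: 0.123
tcp [0.5185 0.0254 0.1099] yaw -0.05 tilt [ 1.e-04  2.e-04 -1.e+00] gap 0.123 gf 29.5
units [ 0.013 -0.278  1.448] turn z -0.0006
```

View pics/w6.png

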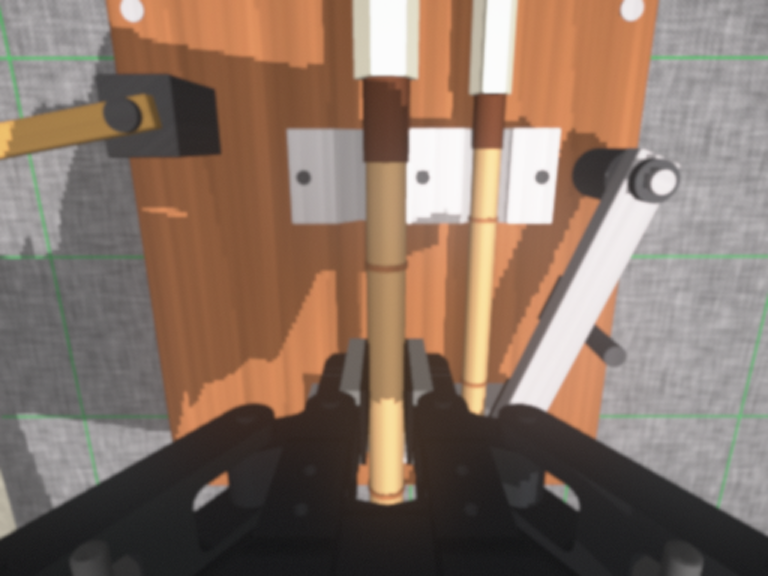

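The brush is held level at column 387 over the empty notch, cap up. The saddle runs from 289 to 560 at row 177, and the cap/collar joints are at row 77 (loose) and row 93 (mate).

Run:
```python
from h import *
import pickle
s=pickle.load(open("w6.pkl","rb"))
f=lambda u,v,z:onz(s,u/1.5,v/1.5,z).round(4)
print("saddle L",f(290,177,.047),"R",f(559,177,.047),"x ends",f(423,128,.047),f(423,222,.047))
zb=.1099+.0055
print("loose joint",f(386,77,zb+.006),"ring",f(386,160,zb+.006),"shaft",f(386,230,zb),f(387,460,zb))
print("mate joint",f(490,93,.045+.007),"shaft",f(486,180,.045),f(475,390,.045))
print("bolt",f(662,182,.076),"screws",f(132,10,.018),f(632,8,.018))
```

```text
saddle L [0.5769 0.0673 0.047 ] R [ 0.5768 -0.0494  0.047 ] x ends [0.5971 0.01   0.047 ] [0.5572 0.0092 0.047 ]
loose joint [0.6076 0.0257 0.1214] ring [0.5865 0.0257 0.1214] shaft [0.566  0.0257 0.1154] [0.4851 0.0254 0.1154]
mate joint [ 0.6104 -0.0163  0.052 ] shaft [ 0.5754 -0.0182  0.045 ] [ 0.4723 -0.0188  0.045 ]
bolt [ 0.5769 -0.0775  0.076 ] screws [0.6486 0.14   0.018 ] [ 0.6493 -0.0851  0.018 ]
```

```bash
python3 -m crank '.025 -.14 0 0 0 0;.025 -.138 0 0 0 0;0 0 .2 0 0 0;0 0 .2 0 0 0;0 0 .2 0 0 0'| sed -n '2p;4p'
python3 -m crank '0 0 .2 0 0 0;0 0 .2 0 0 0;0 0 .2 0 0 0;0 0 .2 0 0 0;0 0 .1 0 0 0'| sed -n '2p;4p'
python3 -m crank '0 0 .1 0 0 0;0 0 .1 0 0 0;0 0 0 0 0 0;0 0 0 0 0 0;0 0 0 0 0 0'| sed -n '2p;4p'
python3 - <<'E'
from h import *
to((.5205,.0365,.0405),0)
E
```

```text
tcp_pos: [0.5204, 0.0372, 0.0858]
force: [-0.3, 0.3, -0.2]
tcp_pos: [0.5202, 0.0372, 0.0495]
force: [0.1, 0.2, 0.3]
tcp_pos: [0.5208, 0.0371, 0.0428]
force: [-0.6, -0.0, 0.7]
tcp [0.5208 0.0371 0.0428] yaw -0.01 tilt [ 6.e-04  1.e-04 -1.e+00] gap 0.125 gf 29.5
units [-0.007  0.016  0.057] turn z -0.0001
```

Lower a little more, release, and rise.

```bash
python3 -m crank '0 .01 .05 0 0 0;0 0 0 0 0 0;0 0 0 0 0 0;0 0 0 0 0 0;0 0 0 0 0 0'| sed -n '2p;4p'
python3 -m crank '0 0 0 0 0 0;0 0 0 0 0 0;0 0 0 0 0 0;0 0 0 0 0 0;0 0 0 0 0 0' -0.25 30| sed -n '2p;5,6p'
python3 -m crank '0 0 -.2 0 0 0;0 0 -.4 0 0 0;0 0 -.5 0 0 0;0 0 -.5 0 0 0;0 0 -.5 0 0 0'| sed -n '2p;5,6p'
python3 - <<'E'
from h import *
import pickle
to((.45,.0,.1))
s=cam("wrist"); save(s,"w7.png"); pickle.dump(s,open("w7.pkl","wb"))
E
```

```text
tcp_pos: [0.5206, 0.0368, 0.0405]
force: [-0.5, 0.2, -0.3]
tcp_pos: [0.5206, 0.0367, 0.0405]
finger_gap: 0.376
gripper_force: 0.0
tcp_pos: [0.5205, 0.0368, 0.1258]
finger_gap: 0.372
gripper_force: 0.0
tcp [0.5205 0.0368 0.1258] yaw -0.02 tilt [ 3.e-04  0.e+00 -1.e+00] gap 0.372 gf 0.0
units [-1.762  0.92   0.645] turn z None
```

View pics/w7.png

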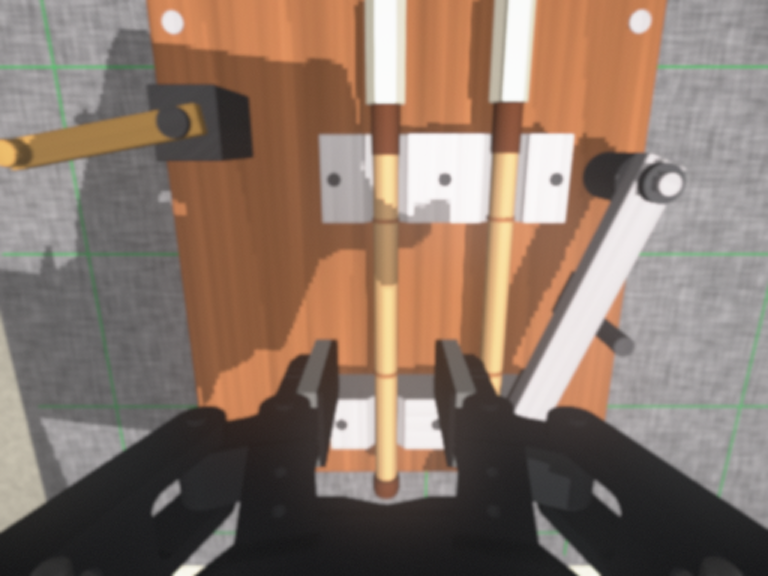

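The brush sits in both notches at column 386, with its cap/collar joint (row 103) level with the mate's (row 102) and its cap the same way. Now I'll go to the bar knob's far side.

```bash
python3 -m crank '-.3 .25 0 0 0 0;-.3 .25 0 0 0 0;-.3 .25 0 0 0 0;-.3 .25 0 0 0 0;-.3 .25 0 0 0 0' -1 30| sed -n '2p;4p'
python3 -m crank '-.3 .25 0 0 0 0;-.3 .25 0 0 0 0;-.3 .25 0 0 0 0;0 0 0 0 0 -.084;0 0 0 0 0 -.084'| sed -n '2p;4p'
python3 -m crank '0 0 0 0 0 -.084;0 0 0 0 0 -.084;0 0 0 0 0 -.084;0 0 0 0 0 -.084;0 0 0 0 0 -.084'| sed -n '2p;4p'
python3 -m crank '0 0 0 0 0 -.084;0 0 0 0 0 -.084;0 0 0 0 0 0;0 0 0 0 0 0;0 0 0 0 0 0'| sed -n '2p;4p'
python3 - <<'E'
from h import *
import pickle
to((.424,-.044,.07),68)
s=pickle.load(open("w7.pkl","rb")); a=onz(s,667/1.5,184/1.5,.076); b=onz(s,655/1.5,200/1.5,.066); c=onz(s,531/1.5,412/1.5,.066)
print(a,c,"phi",np.arctan2(-(c-a)[0],(c-a)[1]))
s=cam("wrist"); save(s,"w8.png")
E
```

```text
tcp_pos: [0.4596, -0.0139, 0.1245]
force: [0.7, -0.5, 0.0]
tcp_pos: [0.4236, -0.044, 0.1245]
force: [0.4, -0.5, 0.7]
tcp_pos: [0.424, -0.0437, 0.1245]
force: [0.4, -0.1, 0.1]
tcp_pos: [0.4244, -0.0434, 0.1245]
force: [0.2, -0.1, -0.4]
tcp [ 0.4244 -0.0434  0.1245] yaw 67.9 tilt [ 0. -0. -1.] gap 0.002 gf 0.0
units [-0.017 -0.003  1.363] turn z -0.0011
[ 0.57692991 -0.07748437  0.076     ] [ 0.46505861 -0.03473251  0.066     ] phi 1.2057700154704902
```

View pics/w8.png

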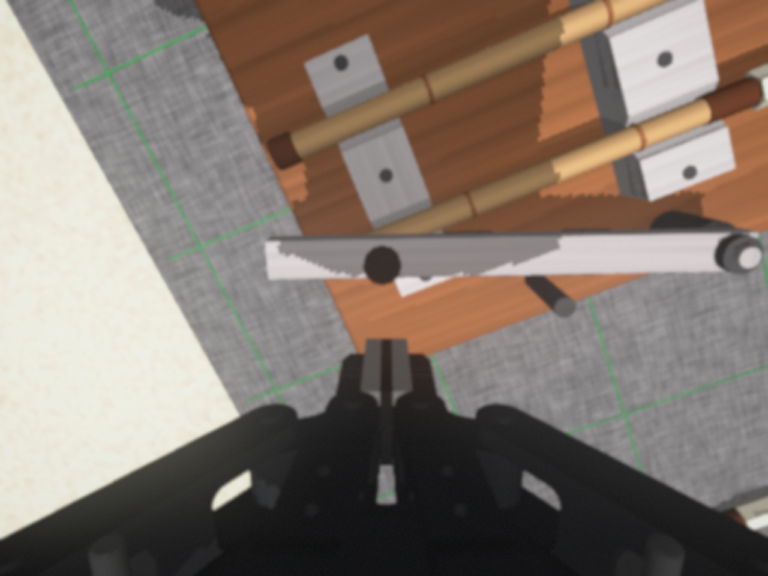

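The bar lies level in this view (268-760, row 255), with its knob at (382,264) straight ahead of the fingers (386,345). I'll descend and swing it shut.

```bash
python3 -m crank '0 0 .35 0 0 0;0 0 .35 0 0 0;0 0 .35 0 0 0;0 0 .31 0 0 0;.12 0 0 0 0 0'| sed -n '2p;4p'
python3 -m crank '.31 -.026 0 0 0 .051;.31 -.026 0 0 0 .051;.31 -.026 0 0 0 .051;.31 -.026 0 0 0 .051;.31 -.026 0 0 0 .051'| sed -n '2p;4p'
python3 -m crank '.31 -.026 0 0 0 .051;.31 -.026 0 0 0 .051;.31 -.026 0 0 0 .051;.31 -.026 0 0 0 .051;.31 -.026 0 0 0 .051'| sed -n '2p;4p'
python3 -m crank '.31 -.026 0 0 0 .051;.31 -.026 0 0 0 .051;.31 -.026 0 0 0 .051;.2 -.02 0 0 0 .03;0 0 0 0 0 0'| sed -n '2p;4p'
python3 - <<'E'
from h import *
to((.558,.0765,.07),0)
E
```

```text
tcp_pos: [0.4254, -0.0387, 0.069]
force: [-1.0, -0.7, -1.8]
tcp_pos: [0.4534, 0.0172, 0.0705]
force: [-0.4, -2.3, -1.6]
tcp_pos: [0.4999, 0.0575, 0.0705]
force: [-1.5, -2.2, -1.1]
tcp_pos: [0.5437, 0.0736, 0.0706]
force: [0.1, 0.2, 1.5]
tcp [0.5437 0.0736 0.0706] yaw 5.67 tilt [ 1.1e-03  1.0e-04 -1.0e+00] gap 0.001 gf 0.0
units [ 0.363 -0.037  0.015] turn z 0.063
```

Finish in small steps, watching the force.

```bash
python3 -m crank '.13 -.02 0 0 0 .03;.13 -.01 0 0 0 .03;.05 0 0 0 0 0;.03 0 0 0 0 0;0 0 0 0 0 0'| sed -n '2p;4p'
python3 -m crank '.04 0 0 0 0 0;.04 0 0 0 0 0;0 0 0 0 0 0;0 0 0 0 0 0;0 0 0 0 0 0'| sed -n '2p;4p'
python3 -m crank '.04 0 0 0 0 0;.04 0 0 0 0 0;0 0 0 0 0 0;0 0 0 0 0 0;0 0 0 0 0 0'| sed -n '2p;4p'
```

```text
tcp_pos: [0.5559, 0.0752, 0.0702]
force: [-1.6, 1.2, 0.3]
tcp_pos: [0.5569, 0.0752, 0.07]
force: [-5.3, 0.5, 4.1]
tcp_pos: [0.5571, 0.0753, 0.0698]
force: [-11.1, 0.2, 8.7]
```

The bar is against its stop: it stalls at x 0.557 with 11 N. Back off and go round to the +x side of the lever.

```bash
python3 -m crank '-.3 0 0 0 0 0;0 0 -.35 0 0 0;0 0 -.35 0 0 0;0 0 -.35 0 0 0;0 0 -.35 0 0 0'| sed -n '2p;4p'
python3 -m crank '.24 -.367 0 0 0 0;.24 -.367 0 0 0 0;.24 -.367 0 0 0 0;.24 -.367 0 0 0 0;.24 -.367 0 0 0 0'| sed -n '2p;4p'
python3 -m crank '.24 -.367 0 0 0 0;.24 -.367 0 0 0 0;0 0 0 0 0 0;0 0 0 0 0 0;0 0 0 0 0 0'| sed -n '2p;4p'
python3 - <<'E'
from h import *
to((.614,.178,.069),0)
s=cam("wrist"); save(s,"w9.png")
E
```

```text
tcp_pos: [0.5529, 0.0746, 0.128]
force: [-0.9, -0.2, 1.3]
tcp_pos: [0.6004, 0.1501, 0.1265]
force: [-0.0, -0.1, 0.1]
tcp_pos: [0.6172, 0.1777, 0.126]
force: [0.8, 0.4, 0.6]
tcp [0.6172 0.1777 0.126 ] yaw 0.25 tilt [-6.e-04  3.e-04 -1.e+00] gap 0.004 gf 0.0
units [-0.079 -0.008  1.425] turn z 0.0027
```

View pics/w9.png

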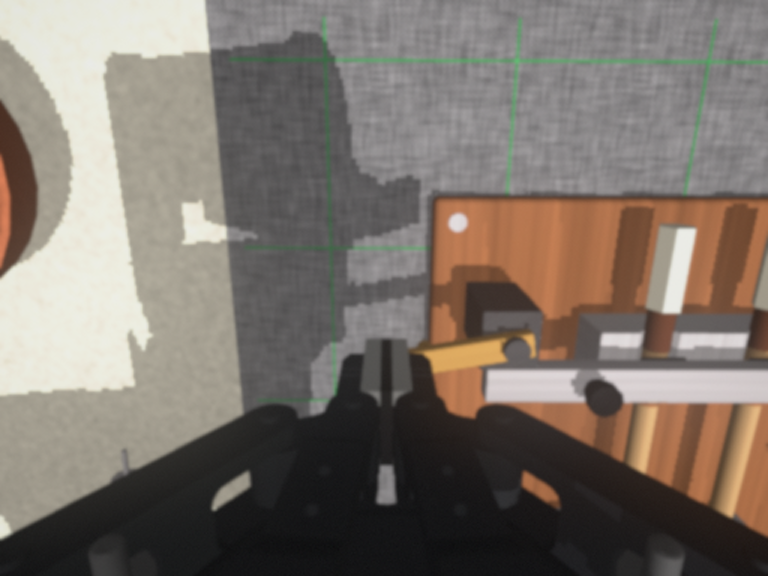

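The bar lies along row 382 against its block, with the lever still at about 1.38 rad and the fingers just on its far side. I'll descend and sweep it back.

```bash
python3 -m crank '0 0 .36 0 0 0;0 0 .36 0 0 0;0 0 .36 0 0 0;0 0 .34 0 0 0;0 0 0 0 0 0'| sed -n '2p;4p'
python3 -m crank '-.12 .01 0 0 0 0;-.12 .01 0 0 0 0;-.12 .01 0 0 0 0;-.12 .01 0 0 0 0;-.14 .035 0 0 0 0'| sed -n '2p;4p'
python3 -m crank '-.14 .035 0 0 0 0;-.14 .035 0 0 0 0;-.14 .035 0 0 0 0;-.12 .096 0 0 0 0;-.12 .096 0 0 0 0'| sed -n '2p;4p'
python3 -m crank '-.12 .096 0 0 0 0;-.12 .096 0 0 0 0;-.07 .14 0 0 0 0;-.07 .14 0 0 0 0;-.07 .14 0 0 0 0'| sed -n '2p;4p'
python3 -m crank '-.03 .08 0 0 0 0;0 .03 0 0 0 0;0 0 0 0 0 0;0 0 0 0 0 0;0 0 0 0 0 0'| sed -n '2p;4p'
```

```text
tcp_pos: [0.6154, 0.1777, 0.0661]
force: [0.1, 0.4, -0.4]
tcp_pos: [0.5931, 0.175, 0.07]
force: [1.7, -1.2, 0.8]
tcp_pos: [0.566, 0.1628, 0.0694]
force: [1.1, 0.3, -0.0]
tcp_pos: [0.5483, 0.1379, 0.0693]
force: [1.3, 1.1, -0.1]
tcp_pos: [0.5478, 0.1339, 0.0694]
force: [3.8, -1.1, -0.6]
```

```bash
python3 -m crank '0 .05 0 0 0 0;0 .03 0 0 0 0;0 0 0 0 0 0;0 0 0 0 0 0;0 0 0 0 0 0'| sed -n '2p;4p'
python3 -m crank '0 .04 0 0 0 0;0 .03 0 0 0 0;0 0 0 0 0 0;0 0 0 0 0 0;0 0 0 0 0 0'| sed -n '2p;4p'
```

```text
tcp_pos: [0.5478, 0.1316, 0.0694]
force: [3.2, 4.3, -1.6]
tcp_pos: [0.5478, 0.1312, 0.0694]
force: [3.6, 11.8, -1.9]
```

The catch is at its stop (11.8 N). Back off, rise clear and check.

```bash
python3 -m crank '-.1 -.3 0 0 0 0;-.1 -.1 -.3 0 0 0;-.3 0 -.5 0 0 0;-.3 0 -.5 0 0 0;-.3 0 -.5 0 0 0'| sed -n '2p;4p'
python3 -m crank '-.3 .3 -.3 0 0 0;-.3 .3 -.3 0 0 0;-.2 .3 -.2 0 0 0;0 0 0 0 0 0;0 0 0 0 0 0'| sed -n '1,2p;4p'
python3 - <<'E'
from h import *
s=cam("wrist"); save(s,"w10.png")
E
```

```text
tcp_pos: [0.5004, 0.1435, 0.1414]
force: [-0.4, 0.2, 0.3]
t: 32.1
tcp_pos: [0.4713, 0.1074, 0.1732]
force: [-0.1, 0.6, 0.5]
```

View pics/w10.png

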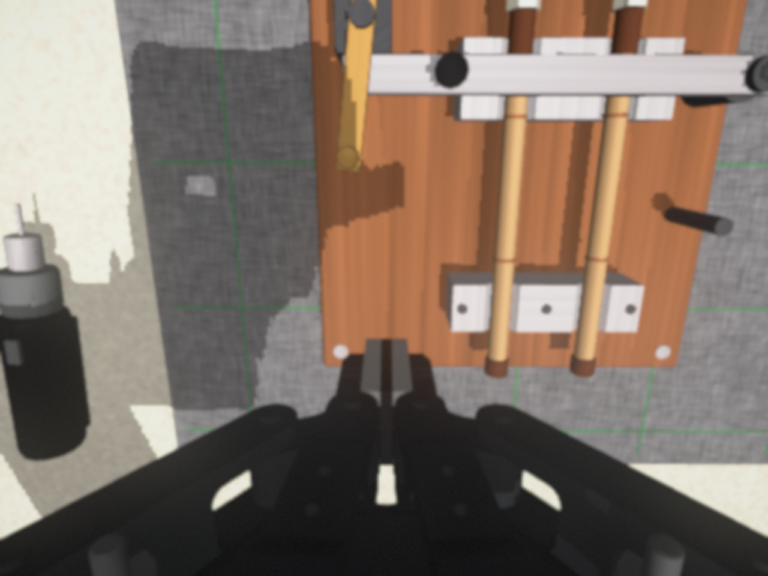

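Both brushes lie side by side with tails level (row 365), the bar is closed (row 75), and the lever is over it from (361,12) to its knob at (348,157). A quick numeric check of the catch angle:

Run:
```python
from h import *
s=cam("wrist"); f=lambda u,v,z:onz(s,u/1.5,v/1.5,z)
p=f(361,12,.077);k=f(348,157,.085);print(p,k,"catch",np.arctan2(k[1]-p[1],p[0]-k[0]))
b1=f(370,75,.066);b2=f(740,75,.066);print("bar",np.arctan2(-(b1-b2)[0],(b1-b2)[1]))
print(f(517,110,.045),f(500,330,.045))
```

```text
[0.60163474 0.11992385 0.077     ] [0.53748558 0.12645908 0.085     ] catch 0.10152525904158748
bar 0.003957033477463242
[0.56167493 0.03642297 0.045     ] [0.43181783 0.03631608 0.045     ]
```

```bash
python3 -c "
from station import manip; print(manip.sign_off())"
```

```text
the job is handed in; nothing more can be done
None
```

The job is handed in: the matching brush lies in the empty notches in line with its mate, the bar measures about 0.00 rad and the catch about 0.10 rad, at about 32 s of the 72 s; the hand-in gave no verdict.

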